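# Draw the round blank out of the bunch and register it on the sign panel

### The arm

A 6-joint arm with a two-finger parallel gripper is mounted at the origin on the work surface. World frame = base frame: x ahead of the robot, y to its left, z up, the work surface at z = 0. Lengths are in m, angles in rad, forces in N, time in s.
With the tool pointing down it reaches from about 0.25 to 0.8 m from the base axis. Payload 3.9 kg.
Tool frame: the origin (TCP) lies between the finger pads; the fingertips stand 25 mm ahead of it and the grasp point (between the pads) lies 6 mm ahead of it; z points along the fingers, y is the line along which they close (so a half turn about z gives the same grasp; the last joint's range is limited). The gripper opens to 85 mm and grips with 20 to 120 N. Pads are 22 mm wide; open, the fingers measure 114 mm over their backs; the gripper's body (76 mm by 85 mm) begins 54 mm behind the grasp point. The pads swing forward as they close: fully open they stand 13 mm farther back than shut.
Start: joints at [-1.255, 0.26, -0.138, 1.173, 0, 1.571], TCP at [0.163, -0.499, 0.256] pointing down, gripper open.
Joint ranges: [-2.78, 2.78], [-0.83, 1.72], [-1.28, 1.37], [-1.9, 2.12], [-1.57, 1.48], [-3.14, 3.14]. Speed limits (rad/s): [2.57, 2.57, 3.14, 3.14, 3.14, 3.14].

### API

Orientations are given as a unit quaternion [w, x, y, z].
In Python, from bench import robot, vision, workorder gives the robot as it stands. The module is installed in compiled form; this text tells all that it offers.
- The arm moves only by the tool carry_out, never from a script. Its argument "steps" is a list of rows, each a list of 7 numbers: the turn, a rotation vector about the tool's x, y, z in rad, then the shift along the tool's x, y, z in mm, then the gripper command: -1 is fully open, 1 is shut, values between are in proportion. A call has 1 to 5 rows; each row shifts and turns the commanded pose from where the row before left it, along the tool's axes as they then stand; what a row does not reach is not made up. A row lasts 1/8 s, in which the tool goes at most 62.5 mm and 10.7 degrees, less where a joint would pass 70% of its speed; a pose out of reach is approached as far as the arm can. A call with a gripper value outside its range is refused whole. The fingers move at their own pace and stop on an object; "newtons" is the grip in N (left out, the last holds). Time passes only in rows, so rows that do not move let the fingers close. It gives the time, the measured TCP pose, the force, the opening and the grip force at its end, in the units of the state.
- robot.sense(): the state, without advancing time (a new reading comes with each control period).
- vision.get_image(name): name is "scene" or "top" or "wrist"; returns a dict with "img" (384x512x3 uint8, red, green, blue), "fx", "fy", "cx", "cy" (pixels), "world_from_camera" (4x4, takes a point from camera to world coordinates). Camera axes: x right, y up, looking along -z (the intrinsics and any distortion apply to the point x, -y, -z); pixel columns grow to the right and rows downward; lengths in m; the calibration is good to about 2 mm. A picture is of the moment at which its call begins. There is no depth.
- workorder.job_done(): hands the job in; it is judged then, once.
The state is a dict: "clock": time; "joint_positions": joint angles; "qvel": joint speeds; "tau": joint torques, N m; "tcp_pos": TCP position; "ee_rot": TCP orientation; "contact_force": force on the tool from outside, world axes, zero at the start; "moment": the same for the moment, N m; "finger_gap": opening from 0.0 (shut) to 1.0 (fully open); "gripper_force": force on a finger pad.
Only numpy, scipy, OpenCV 4.12 (cv2) and the standard library are available. Lean on these libraries where they do the work, as an engineer would, in place of code of your own. Each camera call takes 0.05 s, during which the arm holds its last target. There are 200 camera calls.

### The job

Slide the round acrylic disc out of the bunch of touching blanks without shifting the others, pressing on it only lightly so that the panel's paint is not scored. Then bring it to the aluminium fence and press it home against the face of the clamped stop, with about 8 N for a second and never hard, so that it lies flat on the panel touching both fence and stop. Leave everything else where it is.

Things in the scene. Friction and masses are not known exactly. Their poses are not given: they have to be found in the camera images.
- disc: the round blank: disc, 60 mm diameter, 12 mm thick, 30-55 g, black acrylic with white film on top, no hole or knob, the only fully round one; in any place of the front row of a bunch of six (two rows of three, 0.3 mm apart: no finger fits between). In front is open panel. It slides easily on the paint (friction 0.35; a fingertip grips it better): 3-10 N on its top carry it along. Origin: centre of underside, z up
- panel: sign panel under the work: orange-painted aluminium pan, fixed, face up, 390 mm (x) by 940 mm (y), 30 mm from its origin (centre of the underside) to its face; the face stands 22 to 30 mm above the table. The paint is scored where a blank is pressed on it with more than 15 N
- fence: straight aluminium fence, taped on the panel left or right of the bunch: y -125..125, x 0..30 mm, 10 mm high, inner face x = 0; origin at the panel's face. A stop finger 28 mm wide, 13 mm high (its knob 27) is clamped across it, x -55..0 mm, its face looking to +y anywhere from y -85 to -25 mm: not measured, look or feel. Push on it with under 15 N. Home: centre at x -30, and 30 mm from the stop's face
- plate_c: acrylic blank of the bunch, same stock as the disc (12 mm thick, black with white film, 60 x 60 mm outline, 40-50 g, loose); leave it where it lies. Origin at the centre of its underside. Square; the middle of the back row. Its -x axis points straight out of the front of the bunch, its y axis lies along the rows; the front row's centres lie at x = -60 mm and y = -60, 0, +60 mm in its frame
- plate_sq: acrylic blank of the bunch, same stock as the disc (12 mm thick, black with white film, 60 x 60 mm outline, 40-50 g, loose); leave it where it lies. Origin at the centre of its underside. Square; in the front row
- plate_arch: acrylic blank of the bunch, same stock as the disc (12 mm thick, black with white film, 60 x 60 mm outline, 40-50 g, loose); leave it where it lies. Origin at the centre of its underside. Arch-shaped, its rounded end to the front; in the front row
- plate_l: acrylic blank of the bunch, same stock as the disc (12 mm thick, black with white film, 60 x 60 mm outline, 40-50 g, loose); leave it where it lies. Origin at the centre of its underside. L-shaped; the +y end of the back row
- plate_r: acrylic blank of the bunch, same stock as the disc (12 mm thick, black with white film, 60 x 60 mm outline, 40-50 g, loose); leave it where it lies. Origin at the centre of its underside. Arch-shaped, its rounded end to the back; the -y end of the back row
- knife: yellow utility knife, 195 x 26 x 18 mm, loose on the left end of the panel; bystander. Origin under the handle's middle, blade to its +x
- tape: roll of masking tape lying flat, 84 mm diameter, 24 mm high, loose on the right end of the panel; bystander. Origin at the centre of its underside

How it is judged:
By the outcome, as a careful person would: the job done as asked, in the order asked, and still so for the second after the job is handed in, with the robot touching nothing.
It also fails if it takes over 72 s, if anything falls off the work surface, if the arm or the gripper's body presses on something with over 40 N, if the wrist force passes 120 N, or if a joint passes its speed limit or range.

## Working session

There is one attempt and no reset: what is moved stays moved. The work goes in short steps, Python scripts to look and compute and a tool call to move; the robot and the scene stay as the last step left them, time stands still between calls to the robot, and variables do not carry over. Pictures are saved under pics/ and viewed, at most 10 in all, crops included, and the job is handed in when it is done.

Besides the shell and the picture viewer there is one more tool, called in YAML: its name, and indented under it one key for each argument. carry_out: Moves the arm, as the interface text tells. Its arguments: {"type":"object","properties":{"steps":{"type":"array","items":{"type":"array","items":{"type":"number"}}},"newtons":{"type":"number"}},"required":["steps"]}

```bash
mkdir -p pics; cat > h.py <<'E'
import numpy as np, cv2
from bench import robot, vision, workorder
from scipy.spatial.transform import Rotation as R
def save(n,f):
    d=vision.get_image(n); cv2.imwrite(f,cv2.cvtColor(d["img"],cv2.COLOR_RGB2BGR)); np.save(f+".npy",d,allow_pickle=True); return d
def w(d,u,v,z):
    T=np.array(d["world_from_camera"]); r=T[:3,:3]@np.array([(u-d["cx"])/d["fx"],-(v-d["cy"])/d["fy"],-1]); o=T[:3,3]
    return o+r*(z-o[2])/r[2]
def px(d,p):
    T=np.array(d["world_from_camera"]); c=T[:3,:3].T@(np.array(p)-T[:3,3])
    return d["cx"]+d["fx"]*c[0]/-c[2], d["cy"]-d["fy"]*c[1]/-c[2]
E
python3 - <<'E'
from h import *
for n in("top","scene"):
    d=save(n,f"pics/{n}0.png"); print({k:v for k,v in d.items() if k!="img"})
print(robot.sense())
E
```

```text
{'fx': 382.10587095514643, 'fy': 382.10587095514643, 'cx': 262.13306930282863, 'cy': 187.8725719800141, 'world_from_camera': array([[-0.02028814,  0.99249751, -0.12056987,  0.48249372],
       [-0.99975882, -0.01912525,  0.01079445,  0.01232909],
       [ 0.00840754,  0.12075979,  0.99264615,  1.11993208],
       [ 0.        ,  0.        ,  0.        ,  1.        ]])}
{'fx': 463.17231460386574, 'fy': 463.17231460386574, 'cx': 249.9651447042946, 'cy': 197.21966979474013, 'world_from_camera': array([[ 0.16177562, -0.53839987,  0.82701526,  1.5666026 ],
       [ 0.98666331,  0.07295784, -0.14550829, -0.16549537],
       [ 0.0180044 ,  0.8395253 ,  0.54302219,  0.68855751],
       [ 0.        ,  0.        ,  0.        ,  1.        ]])}
{'clock': 0.1, 'joint_positions': array([-1.25497345e+00,  2.60620095e-01, -1.39241001e-01,  1.17269563e+00,
       -1.76204273e-05,  1.57080429e+00]), 'qvel': array([-9.41594499e-05, -1.23564753e-03,  3.60575213e-03,  8.04868092e-04,
       -6.23170734e-05, -2.24416324e-03]), 'tau': array([-4.76628029e-04, -4.06508303e+01,  2.54528207e+01,  1.01072202e-02,
       -8.78823721e-05,  2.54207322e-06]), 'tcp_pos': array([ 0.16288344, -0.4984972 ,  0.25554681]), 'ee_rot': array([-8.67863491e-04,  9.87558118e-01,  1.57251992e-01, -1.47120932e-04]), 'contact_force': array([ 0.10800628, -0.26175561, -0.75364789]), 'moment': array([ 0.00937487,  0.02065876, -0.07962939]), 'gripper_force': 0.0, 'finger_gap': 1.0017577313447337}
```

View pics/top0.png

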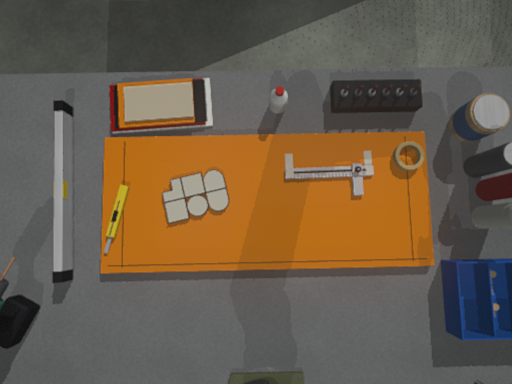

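View pics/scene0.png

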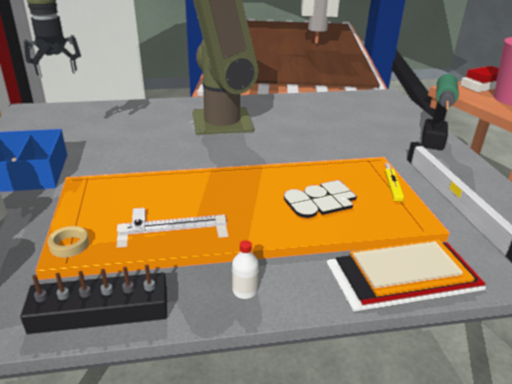

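The top view shows the disc at px (197,205) in the middle of the front row. The fence lies to the right, from (285,172) to (373,172), with the stop's finger at about (358,180). The scene view agrees.

```bash
python3 - <<'E'
from h import *
d=np.load("pics/top0.png.npy",allow_pickle=True).item()
for n,u,v,z in [("disc",197,205,.038),("fenceL",285,175,.036),("fenceR",373,175,.036),("stop",358,185,.039),("stopfaceL",353,188,.039),("pTL",104,137,.026),("pTR",425,133,.026),("pBL",102,272,.026),("pBR",432,264,.026)]: print(n,w(d,u,v,z).round(4))
im=d["img"][125:215,150:440]
cv2.imwrite("pics/z.png",cv2.cvtColor(cv2.resize(im[20:85,125:240],None,fx=6.5,fy=6.5,interpolation=cv2.INTER_CUBIC),cv2.COLOR_RGB2BGR))
e=save("wrist","pics/w0.png"); s=robot.sense()
q=s["ee_rot"]; Rt=R.from_quat([q[1],q[2],q[3],q[0]]).as_matrix(); T=np.array(e["world_from_camera"])
print(Rt.round(3)); print("cam in tool",(Rt.T@T[:3,:3]).round(3),(Rt.T@(T[:3,3]-s["tcp_pos"])).round(4),e["fx"],e["cx"],e["cy"])
E
```

```text
disc [0.5686 0.186  0.038 ]
fenceL [ 0.6501 -0.0659  0.036 ]
fenceR [ 0.6453 -0.3191  0.036 ]
stop [ 0.6168 -0.2736  0.039 ]
stopfaceL [ 0.6084 -0.2588  0.039 ]
pTL [0.7739 0.4593 0.026 ]
pTR [ 0.7689 -0.4826  0.026 ]
pBL [0.3868 0.4534 0.026 ]
pBR [ 0.3894 -0.4752  0.026 ]
[[ 0.951  0.311 -0.   ]
 [ 0.311 -0.951  0.001]
 [-0.    -0.002 -1.   ]]
cam in tool [[-0.001  0.957  0.29 ]
 [ 1.     0.001 -0.001]
 [-0.001  0.29  -0.957]] [ 7.470e-02  1.000e-04 -1.169e-01] 344.62612686499216 262.43242968965046 185.99011104835344
```

View pics/z.png

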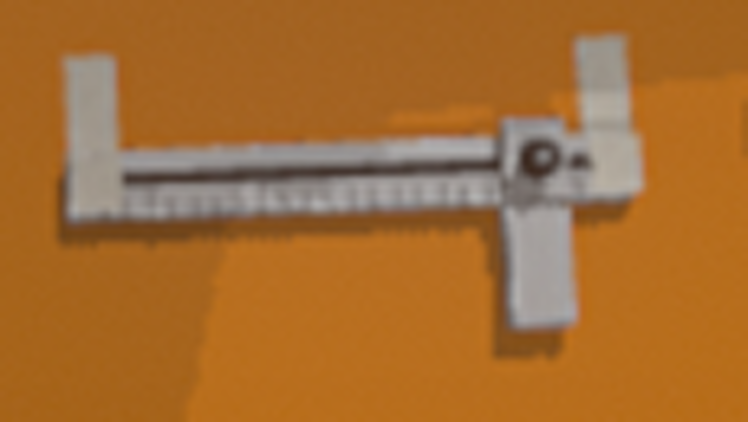

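Zoomed crop: the fence's inner edge runs from crop px (65,218) to (635,195), and the stop's face (left edge of the finger) from (502,205) to (510,328). I'm setting out towards the disc now and will check joint 6 on the way.

carry_out:
  steps:
    - [0, 0, 0, 40, -37, 0, 1]
    - [0, 0, 0, 40, -37, 0, 1]
    - [0, 0, 0, 40, -37, 0, 1]
    - [0, 0, 0, 40, -37, 0, 1]
    - [0, 0, 0, 40, -37, 0, 1]

```text
clock: 0.78
tcp_pos: [0.2962, -0.2594, 0.2562]
ee_rot: [-0.0, 0.988, 0.157, 0.0]
contact_force: [1.4, -1.2, -1.1]
finger_gap: 0.002
gripper_force: 0.0
```

```bash
python3 - <<'E'
from h import *
s=robot.sense(); print(s["joint_positions"].round(3),s["tcp_pos"],s["ee_rot"],s["clock"])
E
```

```text
[-0.72   0.035 -0.413  1.123  0.     2.107] [ 0.29615175 -0.25944636  0.25618369] [-1.77229792e-05  9.87604715e-01  1.56961491e-01  1.28102165e-04] 0.775
```

carry_out:
  steps:
    - [0, 0, -0.175, 0, 0, 0, 1]
    - [0, 0, -0.175, 0, 0, 0, 1]
    - [0, 0, 0, 50, -21, 0, 1]
    - [0, 0, 0, 50, -21, 0, 1]
    - [0, 0, 0, 50, -21, 0, 1]

```text
clock: 1.4
tcp_pos: [0.3752, -0.1175, 0.2563]
ee_rot: [0.0, 0.945, 0.326, 0.0]
contact_force: [1.1, -1.0, 0.5]
finger_gap: 0.0
gripper_force: 0.0
```

carry_out:
  steps:
    - [0, 0, 0, 55, -23, 0, 1]
    - [0, 0, 0, 55, -23, 0, 1]
    - [0, 0, 0, 55, -23, 0, 1]
    - [0, 0, 0, 55, -23, 0, 1]
    - [0, 0, 0, 55, -23, 0, 1]

```text
clock: 2.02
tcp_pos: [0.5205, 0.1433, 0.2561]
ee_rot: [0.0, 0.945, 0.327, -0.0]
contact_force: [1.8, -0.2, -0.2]
finger_gap: 0.002
gripper_force: 0.0
```

```bash
python3 - <<'E'
from h import *
s=robot.sense(); print(s["joint_positions"].round(3),s["tcp_pos"],s["ee_rot"],s["clock"],s["contact_force"])
d=save("wrist","pics/w1.png")
E
```

```text
[ 0.269  0.286 -0.102  1.183 -0.     2.744] [0.52053676 0.14333788 0.25606046] [ 1.78559465e-04  9.45032574e-01  3.26976127e-01 -1.23644208e-04] 2.025 [ 1.84481129 -0.19984368 -0.17989196]
```

View pics/w1.png

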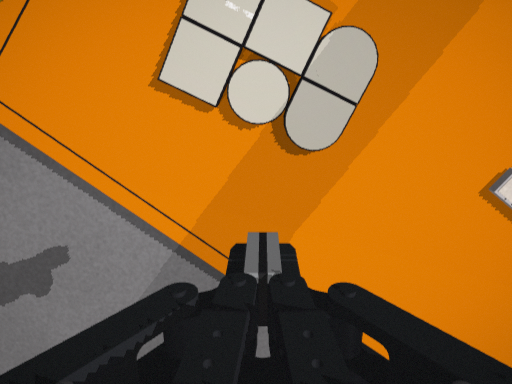

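Wrist view: the disc is at (258,92), between the square (200,62) and the arch (315,120). The gap between the rows runs from (183,17) to (355,104).

```bash
python3 - <<'E'
from h import *
d=np.load("pics/w1.png.npy",allow_pickle=True).item(); im=d["img"].astype(int)
m=((im.min(2)>120)).astype(np.uint8); m[230:]=0
n,l,st,c=cv2.connectedComponentsWithStats(m)
print(st[:, :].tolist())
k=l[92,258]; cs,_=cv2.findContours((l==k).astype(np.uint8),cv2.RETR_EXTERNAL,cv2.CHAIN_APPROX_NONE)
P=cs[0][:,0]
for z in(.034,.038,.042):
    W=np.array([w(d,u,v,z)[:2] for u,v in P]).astype(np.float32)
    (cc,r)=cv2.minEnclosingCircle(W); e=cv2.fitEllipse(W*1000); print(z,cc,r,e)
a,b=w(d,183,17,.038),w(d,355,104,.038); print("row dir",np.degrees(np.arctan2(*(a-b)[1::-1])))
a,b=w(d,263,2,.038),w(d,217,104,.038); print("x axis",np.degrees(np.arctan2(*(a-b)[1::-1])))
s=robot.sense();print(s["contact_force"])
E
```

```text
[[0, 0, 512, 384, 175160], [184, 0, 76, 44, 2084], [246, 0, 84, 74, 4028], [160, 19, 80, 86, 4062], [305, 27, 72, 76, 3606], [228, 61, 60, 62, 2944], [286, 80, 69, 70, 3142], [22, 164, 1, 1, 1], [24, 164, 1, 1, 1], [34, 165, 1, 2, 2], [42, 166, 3, 3, 6], [26, 168, 1, 1, 1], [37, 169, 2, 1, 2], [35, 171, 5, 4, 10], [53, 173, 1, 1, 1], [51, 175, 1, 2, 2], [53, 175, 1, 3, 3], [55, 174, 4, 6, 9], [494, 174, 18, 33, 307], [38, 176, 2, 2, 2], [43, 177, 5, 4, 8], [46, 180, 6, 4, 11], [62, 180, 5, 8, 28], [21, 183, 1, 1, 1], [34, 183, 1, 1, 1], [36, 183, 1, 1, 1], [56, 182, 3, 5, 8], [25, 184, 2, 1, 2], [53, 184, 3, 3, 5], [60, 184, 1, 1, 1], [69, 184, 10, 11, 48], [14, 187, 1, 2, 2], [32, 186, 1, 1, 1], [45, 186, 7, 4, 17], [28, 189, 3, 3, 7], [32, 188, 1, 1, 1], [37, 189, 1, 1, 1], [55, 188, 1, 1, 1], [66, 191, 2, 2, 3], [50, 192, 1, 1, 1], [51, 193, 4, 7, 8], [58, 192, 4, 6, 13], [63, 193, 2, 3, 5], [69, 193, 4, 6, 12], [75, 192, 58, 38, 745], [54, 195, 3, 3, 5], [68, 196, 1, 1, 1], [27, 199, 2, 4, 6], [34, 199, 3, 6, 16], [38, 199, 5, 4, 8], [44, 199, 1, 1, 1], [59, 199, 16, 18, 74], [77
[... 819 characters left out ...]
], [66, 229, 1, 1, 1], [71, 229, 1, 1, 1], [78, 228, 2, 1, 2], [112, 228, 3, 2, 6], [138, 229, 1, 1, 1]]
0.034 (0.5691239833831787, 0.1859949231147766) 0.028754249215126038 ((569.2222900390625, 186.0235595703125), (56.014766693115234, 56.51835250854492), 130.28262329101562)
0.038 (0.569247305393219, 0.185950368642807) 0.02838452346622944 ((569.3419189453125, 186.06167602539062), (55.3538703918457, 55.85151290893555), 130.28280639648438)
0.042 (0.5693680644035339, 0.18598979711532593) 0.028046805411577225 ((569.4615478515625, 186.0997772216797), (54.69296646118164, 55.18467330932617), 130.28311157226562)
row dir 102.7443269559713
x axis 11.526985488913644
[ 7.41118934  5.4355523  -0.12795088]
```

carry_out:
  steps:
    - [0, 0, 0, 32, -2, 40, 1]
    - [0, 0, 0, 33, -1.5, 40, 1]
    - [0, 0, 0, 0, 0, 45, 1]
    - [0, 0, 0, 0, 0, 40, 1]
    - [0, 0, 0, 0, 0, 0, 1]

```text
clock: 2.7
tcp_pos: [0.5656, 0.1831, 0.0878]
ee_rot: [-0.0, 0.945, 0.327, -0.004]
contact_force: [-0.4, 1.0, 0.3]
finger_gap: 0.003
gripper_force: 0.0
```

carry_out:
  steps:
    - [0, 0, 0, 0, 0, 5, 1]
    - [0, 0, 0, 0, 0, 5, 1]
    - [0, 0, 0, 0, 0, 3, 1]
    - [0, 0, 0, 0, 0, 0, 1]
    - [0, 0, 0, 0, 0, 0, 1]

```text
clock: 3.32
tcp_pos: [0.5691, 0.1844, 0.0787]
ee_rot: [-0.0, 0.945, 0.327, 0.0]
contact_force: [-0.0, 0.7, -0.4]
finger_gap: 0.002
gripper_force: 0.0
```

carry_out:
  steps:
    - [0, 0, 0, 0, 0, 4, 1]
    - [0, 0, 0, 0, 0, 3, 1]
    - [0, 0, 0, 0, 0, 1, 1]
    - [0, 0, 0, 0, 0, 0.5, 1]
    - [0, 0, 0, 0, 0, 0.5, 1]

```text
clock: 3.95
tcp_pos: [0.569, 0.1844, 0.0693]
ee_rot: [-0.0, 0.945, 0.327, 0.0]
contact_force: [-0.5, 0.8, 0.3]
finger_gap: 0.0
gripper_force: 0.0
```

carry_out:
  steps:
    - [0, 0, 0, 0, 0, 0.5, 1]
    - [0, 0, 0, 0, 0, 0.5, 1]
    - [0, 0, 0, 0, 0, 0.5, 1]
    - [0, 0, 0, 0, 0, 0, 1]
    - [0, 0, 0, 0, 0, 0, 1]

```text
clock: 4.58
tcp_pos: [0.569, 0.1843, 0.0678]
ee_rot: [-0.0, 0.945, 0.327, 0.0]
contact_force: [0.8, -0.8, 0.0]
finger_gap: -0.002
gripper_force: 0.0
```

carry_out:
  steps:
    - [0, 0, 0, 0, 0, 0.5, 1]
    - [0, 0, 0, 0, 0, 0.5, 1]
    - [0, 0, 0, 0, 0, 0.5, 1]
    - [0, 0, 0, 0, 0, 0.5, 1]
    - [0, 0, 0, 0, 0, 0, 1]

```text
clock: 5.2
tcp_pos: [0.5689, 0.1843, 0.0657]
ee_rot: [-0.0, 0.945, 0.327, -0.0]
contact_force: [0.1, 0.3, -0.7]
finger_gap: 0.004
gripper_force: 0.0
```

carry_out:
  steps:
    - [0, 0, 0, 0, 0, 0.5, 1]
    - [0, 0, 0, 0, 0, 0.5, 1]
    - [0, 0, 0, 0, 0, 0.5, 1]
    - [0, 0, 0, 0, 0, 0, 1]
    - [0, 0, 0, 0, 0, 0, 1]

```text
clock: 5.82
tcp_pos: [0.569, 0.1843, 0.0643]
ee_rot: [0.0, 0.945, 0.327, -0.0]
contact_force: [-0.1, -0.2, 0.5]
finger_gap: 0.001
gripper_force: 0.0
```

carry_out:
  steps:
    - [0, 0, 0, 0, 0, 0.5, 1]
    - [0, 0, 0, 0, 0, 0.5, 1]
    - [0, 0, 0, 0, 0, 0.5, 1]
    - [0, 0, 0, 0, 0, 0, 1]
    - [0, 0, 0, 0, 0, 0, 1]

```text
clock: 6.45
tcp_pos: [0.5689, 0.1844, 0.0628]
ee_rot: [-0.0, 0.945, 0.327, -0.0]
contact_force: [-0.1, -0.2, 1.0]
finger_gap: 0.002
gripper_force: 0.0
```

carry_out:
  steps:
    - [0, 0, 0, 0, 0, 0.4, 1]
    - [0, 0, 0, 0, 0, 0.4, 1]
    - [0, 0, 0, 0, 0, 0.4, 1]
    - [0, 0, 0, 0, 0, 0, 1]
    - [0, 0, 0, 0, 0, 0, 1]

```text
clock: 7.08
tcp_pos: [0.569, 0.1843, 0.0627]
ee_rot: [0.0, 0.945, 0.327, 0.0]
contact_force: [-2.1, -1.0, 8.0]
finger_gap: -0.003
gripper_force: 4.0
```

```bash
python3 - <<'E'
from h import *
d=np.load("pics/w1.png.npy",allow_pickle=True).item(); im=d["img"].astype(int)
m=((im.min(2)>120)).astype(np.uint8); m[230:]=0
n,l,st,c=cv2.connectedComponentsWithStats(m)
for k in (3,4,5,6,2):
    cs,_=cv2.findContours((l==k).astype(np.uint8),cv2.RETR_EXTERNAL,cv2.CHAIN_APPROX_NONE)
    P=cs[0][:,0]; P=P[P[:,1]>0]
    W=(np.array([w(d,u,v,.038)[:2] for u,v in P])*1000).astype(np.float32)
    r=cv2.minAreaRect(W); print(k,r)
    if k==3:
        # side lines fits
        for a0 in (12,102,192,282):
            nv=np.array([np.cos(np.radians(a0)),np.sin(np.radians(a0))]); t=np.array([-nv[1],nv[0]])
            q=W-np.array(r[0]); s=(q@nv>r[1][0]/2-4)&(abs(q@t)<22)
            v=cv2.fitLine(W[s],cv2.DIST_HUBER,0,.01,.01).ravel(); print(a0,s.sum(),np.degrees(np.arctan2(v[1],v[0])))
print(robot.sense()["contact_force"])
E
```

```text
3 ((556.2192993164062, 244.8451690673828), (56.75542449951172, 56.551570892333984), 12.516778945922852)
12 46 -76.64068
102 47 12.56837
192 44 -77.81849
282 45 12.50958
4 ((641.0404052734375, 140.36595153808594), (56.498985290527344, 56.463016510009766), 12.446468353271484)
5 ((569.1522827148438, 186.32754516601562), (55.229679107666016, 55.460350036621094), 38.13954162597656)
6 ((582.4600219726562, 127.16648864746094), (56.438350677490234, 56.429290771484375), 12.954466819763184)
2 ((628.0150146484375, 199.22833251953125), (56.74843978881836, 56.616722106933594), 12.588295936584473)
[-2.0791435  -1.0041269   7.98041342]
```

carry_out:
  steps:
    - [0, 0, 0, -1.8, -0.87, -0.2, 1]
    - [0, 0, 0, -3.6, -1.73, 0, 1]
    - [0, 0, 0, -3.6, -1.73, 0, 1]
    - [0, 0, 0, -3.6, -1.73, 0, 1]
    - [0, 0, 0, 0, 0, 0, 1]

```text
clock: 7.7
tcp_pos: [0.5561, 0.1816, 0.0627]
ee_rot: [0.0, 0.945, 0.327, 0.001]
contact_force: [0.8, 0.0, 6.5]
finger_gap: -0.006
gripper_force: 3.3
```

```bash
cat >> h.py <<'E'
def blobs(f):
    d=np.load(f+".npy",allow_pickle=True).item(); im=d["img"].astype(int)
    m=((im.min(2)>120)).astype(np.uint8); m[230:]=0
    n,l,st,c=cv2.connectedComponentsWithStats(m)
    for k in range(1,n):
        if st[k,4]<800: continue
        cs,_=cv2.findContours((l==k).astype(np.uint8),cv2.RETR_EXTERNAL,cv2.CHAIN_APPROX_NONE)
        P=cs[0][:,0]
        W=(np.array([w(d,u,v,.038)[:2] for u,v in P])*1000).astype(np.float32)
        print(st[k].tolist(),np.array(cv2.minAreaRect(W)[0]).round(1),cv2.minAreaRect(W)[2])
E
python3 - <<'E'
from h import *
save("wrist","pics/w2.png"); blobs("pics/w2.png"); print(robot.sense()["contact_force"])
E
```

```text
[104, 0, 191, 130, 14598] [613.  257.5] 12.609856605529785
[244, 0, 192, 190, 20564] [627.7 199.5] 12.540567398071289
[61, 76, 171, 154, 16809] [556.2 244.9] 12.61042594909668
[370, 95, 142, 135, 13953] [640.7 140.9] 12.60987377166748
[200, 190, 118, 40, 3427] [571.6 195.4] 38.056636810302734
[349, 201, 77, 29, 1139] [605.  148.6] 38.05658721923828
[ 1.94968693 -0.05326064  7.19485592]
```

View pics/w2.png

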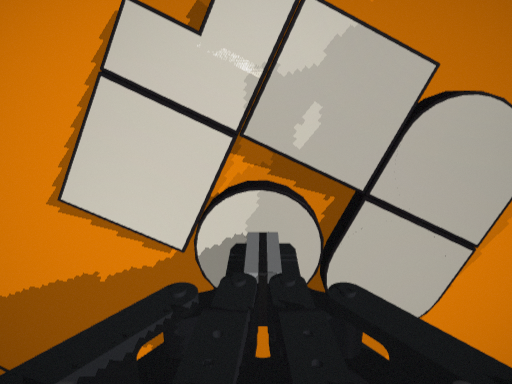

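The disc followed the fingertip by about 13 mm, with its centre near (259,247). The square and the others have not moved, so I keep pulling.

carry_out:
  steps:
    - [0, 0, 0, -4.5, -2.17, 0, 1]
    - [0, 0, 0, -5.4, -2.6, 0, 1]
    - [0, 0, 0, -5.4, -2.6, 0, 1]
    - [0, 0, 0, -5.4, -2.6, 0, 1]
    - [0, 0, 0, -5.4, -2.6, 0, 1]

```text
clock: 8.38
tcp_pos: [0.5283, 0.1755, 0.0627]
ee_rot: [0.0, 0.945, 0.327, 0.002]
contact_force: [1.9, -0.3, 5.9]
finger_gap: -0.001
gripper_force: 2.8
```

carry_out:
  steps:
    - [0, 0, 0, -5.4, -2.6, 0, 1]
    - [0, 0, 0, -5.4, -2.6, 0, 1]
    - [0, 0, 0, -5.4, -2.6, 0, 1]
    - [0, 0, 0, -4.5, -2.17, 0, 1]
    - [0, 0, 0, 0, 0, 0, 1]

```text
clock: 9.0
tcp_pos: [0.5052, 0.1704, 0.0627]
ee_rot: [-0.0, 0.945, 0.327, 0.001]
contact_force: [0.9, 0.4, 6.8]
finger_gap: -0.003
gripper_force: 3.8
```

```bash
python3 - <<'E'
from h import *
d=save("wrist","pics/w3.png"); blobs("pics/w3.png"); save("top","pics/top1.png");s=robot.sense();print(s["contact_force"],s["tcp_pos"])
t=np.load("pics/top1.png.npy",allow_pickle=True).item()["img"][110:230,130:440]
a=cv2.resize(d["img"],(400,300)); b=cv2.resize(t,(775,300),interpolation=cv2.INTER_CUBIC)
cv2.imwrite("pics/mix.png",cv2.cvtColor(np.vstack([np.pad(a,((0,0),(0,375),(0,0))),b]),cv2.COLOR_RGB2BGR))
E
```

```text
[98, 0, 191, 148, 18998] [555.8 244.8] 12.59343147277832
[303, 0, 172, 77, 7233] [614.5 196.5] 12.662269592285156
[438, 0, 74, 121, 5588] [628.3 148.6] 12.596420288085938
[385, 90, 127, 140, 13529] [582.4 127.8] 12.589545249938965
[200, 190, 118, 40, 3447] [520.7 184.2] 38.060089111328125
[0.51724833 0.65689159 7.85606343] [0.50523435 0.1704555  0.06272766]
```

View pics/mix.png

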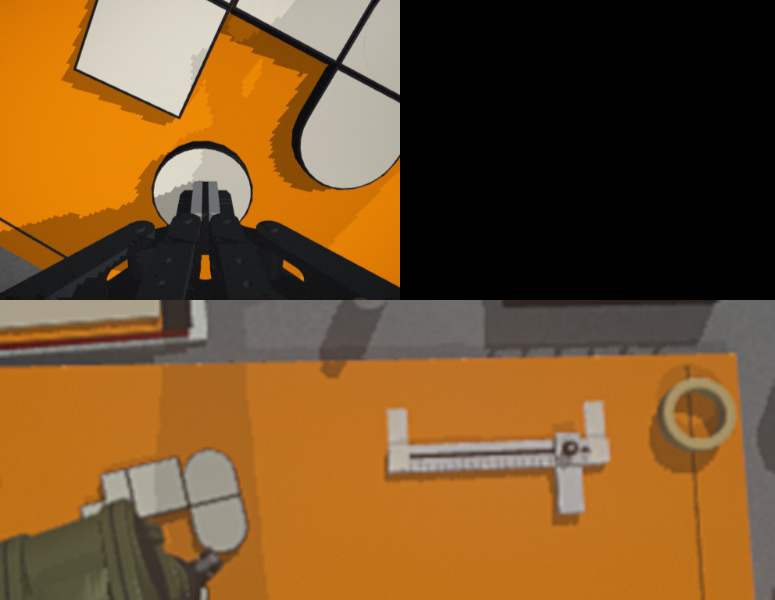

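The disc is out of the bunch and under the fingertip (mix px (202,185)), and the others lie unshifted to within 0.5 mm. Next I slide it towards the fence.

carry_out:
  steps:
    - [0, 0, 0, -3, 5.6, 0, 1]
    - [0, 0, 0, -6, 11.2, 0, 1]
    - [0, 0, 0, -7.1, 13.2, 0, 1]
    - [0, 0, 0, -7.1, 13.2, 0, 1]
    - [0, 0, 0, -7.1, 13.2, 0, 1]

```text
clock: 9.72
tcp_pos: [0.5161, 0.1079, 0.0627]
ee_rot: [-0.001, 0.945, 0.327, 0.001]
contact_force: [-0.1, 3.5, 8.5]
finger_gap: -0.003
gripper_force: 4.0
```

carry_out:
  steps:
    - [0, 0, 0, -7.1, 13.2, 0, 1]
    - [0, 0, 0, -7.1, 13.2, 0, 1]
    - [0, 0, 0, -7.1, 13.2, 0, 1]
    - [0, 0, 0, -7.1, 13.2, 0, 1]
    - [0, 0, 0, -7.1, 13.2, 0, 1]

```text
clock: 10.35
tcp_pos: [0.5289, 0.034, 0.0627]
ee_rot: [-0.001, 0.945, 0.327, 0.001]
contact_force: [0.6, 3.0, 7.9]
finger_gap: -0.001
gripper_force: 4.3
```

carry_out:
  steps:
    - [0, 0, 0, -7.1, 13.2, 0, 1]
    - [0, 0, 0, -7.1, 13.2, 0, 1]
    - [0, 0, 0, -7.1, 13.2, 0, 1]
    - [0, 0, 0, -7.1, 13.2, 0, 1]
    - [0, 0, 0, -7.1, 13.2, 0, 1]

```text
clock: 10.98
tcp_pos: [0.5417, -0.0399, 0.0627]
ee_rot: [-0.001, 0.945, 0.327, 0.001]
contact_force: [-0.3, 4.2, 9.5]
finger_gap: 0.001
gripper_force: 4.5
```

carry_out:
  steps:
    - [0, 0, 0, -7.1, 13.2, -0.3, 1]
    - [0, 0, 0, -7.1, 13.2, 0, 1]
    - [0, 0, 0, -7.1, 13.2, 0, 1]
    - [0, 0, 0, -7.1, 13.2, 0, 1]
    - [0, 0, 0, -7.1, 13.2, 0, 1]

```text
clock: 11.6
tcp_pos: [0.5542, -0.1139, 0.0627]
ee_rot: [-0.001, 0.945, 0.327, 0.001]
contact_force: [0.3, 2.7, 6.7]
finger_gap: -0.003
gripper_force: 3.8
```

carry_out:
  steps:
    - [0, 0, 0, -6, 11.2, 0, 1]
    - [0, 0, 0, -3, 5.6, 0, 1]
    - [0, 0, 0.16, 0, 0, 0, 1]
    - [0, 0, 0.17, 0, 0, 0, 1]
    - [0, 0, 0.17, 0, 0, 0, 1]

```text
clock: 12.22
tcp_pos: [0.5577, -0.1333, 0.0627]
ee_rot: [0.0, 0.997, 0.08, 0.0]
contact_force: [-0.1, 0.1, 6.2]
finger_gap: -0.002
gripper_force: 3.2
```

carry_out:
  steps:
    - [0, 0, 0.167, 0, 0, 0, 1]
    - [0, 0, 0, 0, 0, 0, 1]
    - [0, 0, 0, 0, 0, 0, 1]

```text
clock: 12.6
tcp_pos: [0.5577, -0.1332, 0.0627]
ee_rot: [0.0, 1.0, -0.001, 0.0]
contact_force: [0.4, 0.4, 6.0]
finger_gap: -0.002
gripper_force: 3.2
```

```bash
python3 - <<'E'
from h import *
d=save("wrist","pics/w4.png"); blobs("pics/w4.png");s=robot.sense();print(s["contact_force"],s["tcp_pos"],s["ee_rot"],s["joint_positions"])
E
```

```text
[83, 0, 429, 59, 16675] [ 651.2 -147.9] 89.9007339477539
[201, 193, 116, 37, 3088] [ 577.9 -131.5] 89.87171173095703
[ 0.20533251 -0.12794178  6.24597456] [ 0.55766803 -0.13321799  0.06271042] [ 1.06285860e-04  9.99999687e-01 -6.01196457e-04  5.02561307e-04] [-2.34503013e-01  4.86626952e-01 -3.32631016e-01  7.50511338e-01
  2.61788593e-05  2.90829205e+00]
```

View pics/w4.png

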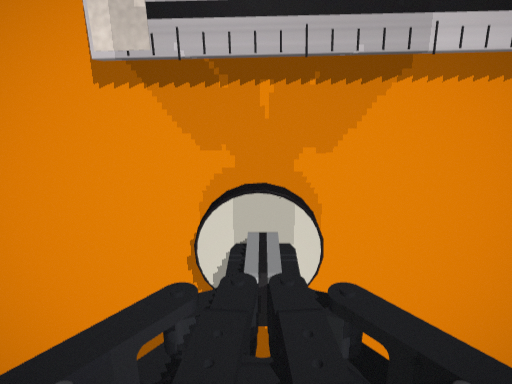

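The wrist view shows the fence's inner top edge from (93,60) to (510,52) and the disc at about (259,247). The stop is off to the right.

```bash
cat >> h.py <<'E'
from scipy.optimize import least_squares
def disc(d,z=.0378):
    im=d["img"].astype(int); m=(im.min(2)>110).astype(np.uint8); m[:120]=0; m[231:]=0
    n,l,st,c=cv2.connectedComponentsWithStats(m); k=1+np.argmax(st[1:,4])
    P=[]
    for x in range(st[k,0],st[k,0]+st[k,2]):
        P.append((x,np.where(l[:,x]==k)[0].min()-.5))
    for y in range(st[k,1],230):
        q=np.where(l[y]==k)[0]; P+= [(q.min()-.5,y),(q.max()+.5,y)]
    W=np.array([w(d,u,v,z)[:2] for u,v in P])
    f=least_squares(lambda p:np.hypot(*(W-p[:2]).T)-p[2],[*W.mean(0),.03],loss="soft_l1",f_scale=.0005)
    return f.x, np.abs(f.fun).mean()
E
python3 - <<'E'
from h import *
d=np.load("pics/w4.png.npy",allow_pickle=True).item()
print(disc(d)); print(w(d,93,60,.0357),w(d,510,52,.0357))
for k in ("w1","w2"):
  pass
E
```

```text
(array([ 0.55828576, -0.13150187,  0.0280871 ]), np.float64(9.952579852937903e-05))
[ 0.64066541 -0.06680231  0.0357    ] [ 0.64330662 -0.23023773  0.0357    ]
```

carry_out:
  steps:
    - [0, 0, 0, 5, 6, 0, 1]
    - [0, 0, 0, 8, 12, 0, 1]
    - [0, 0, 0, 8, 12, 0, 1]
    - [0, 0, 0, 8, 12, 0, 1]
    - [0, 0, 0, 4, 6, 0, 1]

```text
clock: 13.28
tcp_pos: [0.5902, -0.1808, 0.0627]
ee_rot: [-0.001, 1.0, -0.001, -0.0]
contact_force: [-1.6, 3.3, 8.9]
finger_gap: 0.003
gripper_force: 4.6
```

carry_out:
  steps:
    - [0, 0, 0, 0, 0, 0, 1]

```text
clock: 13.4
tcp_pos: [0.5907, -0.1815, 0.0627]
ee_rot: [-0.0, 1.0, -0.001, 0.0]
contact_force: [0.8, -0.5, 6.6]
finger_gap: 0.002
gripper_force: 3.1
```

```bash
python3 - <<'E'
from h import *
d=save("wrist","pics/w5.png");s=robot.sense();print(s["contact_force"],s["tcp_pos"],disc(d))
E
```

```text
[-0.09279971 -0.14826646  6.03970186] [ 0.5907356  -0.1814973   0.06274163] (array([ 0.63075863, -0.27216415,  0.01944284]), np.float64(0.0034368079011814117))
```

View pics/w5.png

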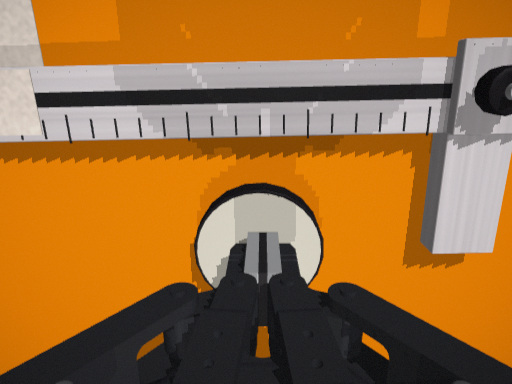

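The view now shows the stop finger: its top front-left edge runs from (447,137) to (434,251) and its foot edge ends near (422,243). The fence edge goes from (0,141) to (430,133), and the disc is at (259,247).

```bash
python3 - <<'E'
from h import *
d=np.load("pics/w5.png.npy",allow_pickle=True).item()
f1,f2=w(d,40,140,.0357)[:2],w(d,425,133,.0357)[:2]; print("fence",f1,f2)
f3,f4=np.array([.64067,-.0668]),np.array([.64331,-.23024])
a=np.arctan2(f2[0]-f1[0],f1[1]-f2[1]); print("tilt",np.degrees(a),np.degrees(np.arctan2(f4[0]-f3[0],f3[1]-f4[1])))
for p,z in (((447,137),.0387),((434,251),.0387),((422,243),.0257),((432,140),.0257)): print("stop",p,w(d,*p,z)[:2])
im=d["img"].astype(int); m=(im.min(2)>110).astype(np.uint8); m[:170]=0;m[:,:190]=0; m[:,330:]=0; d["img"]=(m*255)[:,:,None].repeat(3,2)
print(disc(d))
E
```

```text
fence [ 0.64221165 -0.0882897 ] [ 0.64477847 -0.24950608]
tilt 0.9121630482214541 0.9254020117716799
stop (447, 137) [ 0.64354706 -0.2573375 ]
stop (434, 251) [ 0.59175739 -0.25933798]
stop (422, 243) [ 0.58935382 -0.25998122]
stop (432, 140) [ 0.64020856 -0.25778319]
(array([ 0.59130487, -0.17976506,  0.02812525]), np.float64(0.00010482154804610575))
```

carry_out:
  steps:
    - [0, 0, 0, 3, 6, 0, 1]
    - [0, 0, 0, 6, 10, 0, 1]
    - [0, 0, 0, 6, 10, 0, 1]
    - [0, 0, 0, 6, 9, 0, 1]
    - [0, 0, 0, 2, 4, 0, 1]

```text
clock: 14.08
tcp_pos: [0.6132, -0.2197, 0.0627]
ee_rot: [-0.001, 1.0, -0.001, 0.0]
contact_force: [-1.1, 2.9, 9.2]
finger_gap: -0.001
gripper_force: 4.2
```

carry_out:
  steps:
    - [0, 0, 0, 0.7, 2, 0, 1]
    - [0, 0, 0, 0.7, 2, 0, 1]
    - [0, 0, 0, 0, 0, 0, 1]
    - [0, 0, 0, 0, 0, 0, 1]

```text
clock: 14.58
tcp_pos: [0.6142, -0.2232, 0.0627]
ee_rot: [-0.001, 1.0, -0.0, -0.0]
contact_force: [-1.1, 3.4, 7.9]
finger_gap: 0.002
gripper_force: 3.9
```

```bash
python3 - <<'E'
from h import *
d=save("wrist","pics/w6.png");s=robot.sense();print(s["contact_force"],s["tcp_pos"])
im=d["img"].astype(int); m=(im.min(2)>110).astype(np.uint8); m[:183]=0;m[:,:190]=0; m[:,335:]=0; d["img"]=(m*255)[:,:,None].repeat(3,2)
print(disc(d))
E
```

```text
[-1.04622228  2.83348026  7.79390931] [ 0.61425277 -0.22313414  0.06271814]
(array([ 0.61467362, -0.22126741,  0.02818074]), np.float64(9.693324749606184e-05))
```

View pics/w6.png

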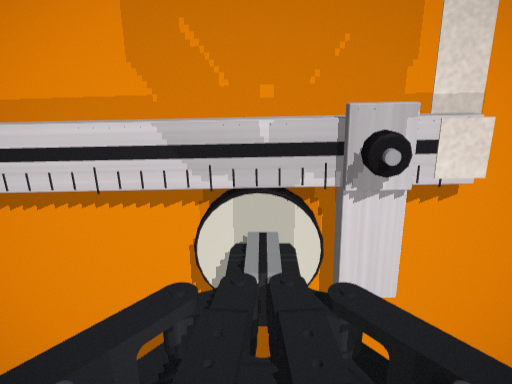

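The disc touches the fence, with its centre at about (0.6147,-0.2213). In the image its right edge is at column 322 and the stop's foot at about 335, so there is roughly 6–7 mm to go. I lift off and set the shut fingers beside the disc.

carry_out:
  steps:
    - [0, 0, 0, 0, 0, -2, 1]
    - [0, 0, 0, 0, 0, -20, 1]
    - [0, 0, 0, -7, -27, 0, 1]
    - [0, 0, 0, -7, -28, 0, 1]
    - [0, 0, -0.13, 0, 0, 0, 1]

```text
clock: 15.25
tcp_pos: [0.5989, -0.1671, 0.0832]
ee_rot: [-0.001, 0.998, 0.067, -0.002]
contact_force: [0.2, -0.6, -0.6]
finger_gap: 0.003
gripper_force: 0.0
```

carry_out:
  steps:
    - [0, 0, -0.13, 0, 0, 10, 1]
    - [0, 0, 0, 0, 0, 10, 1]
    - [0, 0, 0, 0, 0, 8, 1]
    - [0, 0, 0, 0, 0, 1, 1]
    - [0, 0, 0, 0, 0, 0, 1]

```text
clock: 15.88
tcp_pos: [0.6008, -0.1693, 0.055]
ee_rot: [-0.0, 0.992, 0.129, -0.0]
contact_force: [0.5, 0.4, -0.2]
finger_gap: -0.004
gripper_force: 0.0
```

```bash
python3 - <<'E'
from h import *
s=robot.sense();print(s["contact_force"],s["tcp_pos"],s["ee_rot"])
d=save("wrist","pics/w7.png")
E
```

```text
[ 0.54839016  0.37325575 -0.21056423] [ 0.60080285 -0.16934491  0.05501183] [-3.72548659e-05  9.91682818e-01  1.28705810e-01 -4.94731649e-05]
```

View pics/w7.png

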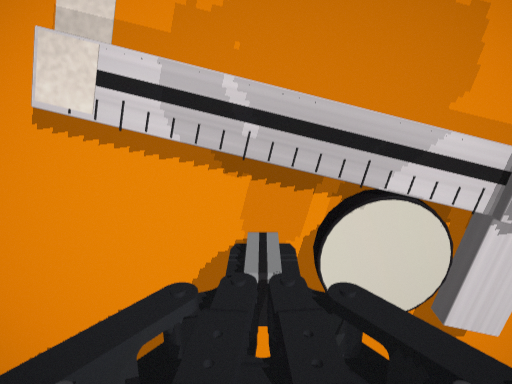

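Wrist view: the fingers (tip near (262,255)) stand left of the disc (383,255), which touches the fence and lies just short of the stop (foot near (440,310)). I move in gently along the fence.

carry_out:
  steps:
    - [0, 0, 0, -0.5, 2, 0, 1]
    - [0, 0, 0, -0.5, 2, 0, 1]
    - [0, 0, 0, -0.5, 2, 0, 1]
    - [0, 0, 0, -0.5, 2, 0, 1]
    - [0, 0, 0, 0, 0, 0, 1]

```text
clock: 16.55
tcp_pos: [0.6009, -0.1777, 0.0551]
ee_rot: [0.0, 0.992, 0.129, 0.0]
contact_force: [-0.3, -0.7, -0.0]
finger_gap: -0.001
gripper_force: 0.0
```

carry_out:
  steps:
    - [0, 0, 0, -0.25, 1, 0, 1]
    - [0, 0, 0, -0.25, 1, 0, 1]
    - [0, 0, 0, -0.25, 1, 0, 1]
    - [0, 0, 0, -0.25, 1, 0, 1]
    - [0, 0, 0, 0, 0, 0, 1]

```text
clock: 17.18
tcp_pos: [0.6009, -0.1817, 0.0551]
ee_rot: [-0.0, 0.992, 0.129, -0.0]
contact_force: [-0.9, -0.7, 1.2]
finger_gap: -0.001
gripper_force: 0.0
```

```bash
cat >> h.py <<'E'
def look(f):
    d=save("wrist",f); im=d["img"].astype(int)
    m=((im.min(2)>150)).astype(np.uint8); m=cv2.morphologyEx(m,cv2.MORPH_OPEN,np.ones((5,5)))
    n,l,st,c=cv2.connectedComponentsWithStats(m); o=[]
    for k in range(1,n):
        if st[k,4]<3000: continue
        cs,_=cv2.findContours((l==k).astype(np.uint8),cv2.RETR_EXTERNAL,cv2.CHAIN_APPROX_NONE)
        P=cs[0][:,0]; W=np.array([w(d,u,v,.0378)[:2] for u,v in P])
        f=least_squares(lambda p:np.hypot(*(W-p[:2]).T)-p[2],[*W.mean(0),.03],loss="soft_l1",f_scale=.0003)
        print(st[k].tolist(),f.x.round(4),np.median(np.abs(f.fun)).round(5))
    s=robot.sense();print(s["contact_force"].round(2),s["tcp_pos"].round(4))
E
python3 -c "
from h import *
look('pics/w8.png')"
```

```text
[0, 0, 485, 206, 30444] [ 6.1319 -0.0838  5.4759] 0.00835
[296, 194, 129, 106, 10327] [ 0.6157 -0.2217  0.0269] 0.00051
[421, 219, 91, 111, 6057] [ 0.6161 -0.2712  0.0234] 0.00325
[-0.17 -0.39 -0.46] [ 0.601  -0.1817  0.0551]
```

carry_out:
  steps:
    - [0, 0, 0, -0.25, 1, 0, 1]
    - [0, 0, 0, -0.25, 1, 0, 1]
    - [0, 0, 0, -0.25, 1, 0, 1]
    - [0, 0, 0, -0.25, 1, 0, 1]
    - [0, 0, 0, 0, 0, 0, 1]

```text
clock: 17.85
tcp_pos: [0.601, -0.1859, 0.0551]
ee_rot: [0.0, 0.992, 0.129, 0.0]
contact_force: [0.4, -0.6, -0.3]
finger_gap: 0.001
gripper_force: 0.0
```

carry_out:
  steps:
    - [0, 0, 0, -0.25, 1, 0, 1]
    - [0, 0, 0, -0.25, 1, 0, 1]
    - [0, 0, 0, -0.25, 1, 0, 1]
    - [0, 0, 0, 0, 0, 0, 1]

```text
clock: 18.35
tcp_pos: [0.6009, -0.1885, 0.055]
ee_rot: [-0.0, 0.992, 0.129, -0.0]
contact_force: [-0.5, 1.2, 0.4]
finger_gap: -0.001
gripper_force: 0.8
```

```bash
python3 -c "
from h import *
look('pics/w9.png')"
```

```text
[0, 0, 469, 202, 28886] [12.4717  0.029  11.8166] 0.00794
[295, 194, 129, 106, 10324] [ 0.6159 -0.2282  0.0268] 0.00055
[409, 216, 98, 111, 6205] [ 0.6172 -0.2729  0.0233] 0.0034
[0.2  1.35 0.37] [ 0.6009 -0.1885  0.055 ]
```

carry_out:
  steps:
    - [0, 0, 0, -0.12, 0.5, 0, 1]
    - [0, 0, 0, -0.12, 0.5, 0, 1]
    - [0, 0, 0, 0, 0, 0, 1]

```text
clock: 18.77
tcp_pos: [0.6008, -0.1889, 0.055]
ee_rot: [-0.001, 0.992, 0.129, -0.0]
contact_force: [-0.8, 5.2, 1.5]
finger_gap: -0.001
gripper_force: 2.5
```

carry_out:
  steps:
    - [0, 0, 0, -0.1, 0.4, 0, 1]
    - [0, 0, 0, 0, 0, 0, 1]
    - [0, 0, 0, 0, 0, 0, 1]

```text
clock: 19.15
tcp_pos: [0.6008, -0.189, 0.055]
ee_rot: [-0.001, 0.992, 0.129, -0.0]
contact_force: [-0.6, 5.2, 0.5]
finger_gap: -0.004
gripper_force: 2.9
```

carry_out:
  steps:
    - [0, 0, 0, -0.1, 0.4, 0, 1]
    - [0, 0, 0, 0, 0, 0, 1]
    - [0, 0, 0, 0, 0, 0, 1]

```text
clock: 19.52
tcp_pos: [0.6007, -0.1891, 0.0549]
ee_rot: [-0.002, 0.992, 0.13, -0.0]
contact_force: [-0.1, 6.1, 1.1]
finger_gap: 0.003
gripper_force: 3.3
```

carry_out:
  steps:
    - [0, 0, 0, 0.1, 0.4, 0, 1]
    - [0, 0, 0, 0, 0.2, 0, 1]
    - [0, 0, 0, 0, 0, 0, 1]

```text
clock: 19.9
tcp_pos: [0.6008, -0.1892, 0.0549]
ee_rot: [-0.002, 0.992, 0.13, -0.0]
contact_force: [-1.5, 7.9, 2.3]
finger_gap: -0.004
gripper_force: 3.9
```

carry_out:
  steps:
    - [0, 0, 0, 0, 0, 0, 1]
    - [0, 0, 0, 0, 0, 0, 1]
    - [0, 0, 0, 0, 0, 0, 1]
    - [0, 0, 0, 0, 0, 0, 1]
    - [0, 0, 0, 0, 0, 0, 1]

```text
clock: 20.52
tcp_pos: [0.6008, -0.1892, 0.0549]
ee_rot: [-0.002, 0.992, 0.13, -0.0]
contact_force: [-1.2, 7.8, 1.3]
finger_gap: 0.002
gripper_force: 3.9
```

carry_out:
  steps:
    - [0, 0, 0, 0, 0, 0, 1]
    - [0, 0, 0, 0, 0, 0, 1]
    - [0, 0, 0, 0, 0, 0, 1]
    - [0, 0, 0, 0, 0, 0, 1]
    - [0, 0, 0, 0, 0, 0, 1]

```text
clock: 21.15
tcp_pos: [0.6008, -0.1892, 0.055]
ee_rot: [-0.002, 0.992, 0.13, -0.0]
contact_force: [-0.3, 7.7, 2.0]
finger_gap: 0.004
gripper_force: 3.9
```

```bash
python3 -c "
from h import *
look('pics/w10.png')"
```

```text
[0, 0, 468, 202, 28745] [ 8.5424 -0.0356  7.8868] 0.00812
[294, 194, 129, 106, 10310] [ 0.616  -0.2283  0.0266] 0.00059
[408, 215, 98, 112, 6242] [ 0.6171 -0.2728  0.0234] 0.00329
[-0.04  7.5   1.62] [ 0.6008 -0.1892  0.055 ]
```

Held about 7.8 N for more than a second. I back off straight, then check the seating.

carry_out:
  steps:
    - [0, 0, 0, 0, -1, 0, 1]
    - [0, 0, 0, 0, -2, 0, 1]
    - [0, 0, 0, 0, -10, 0, 1]
    - [0, 0, 0, 0, -20, -10, 1]
    - [0, 0, 0, 0, 0, -40, 1]

```text
clock: 21.82
tcp_pos: [0.5898, -0.1569, 0.1036]
ee_rot: [-0.001, 0.992, 0.13, -0.003]
contact_force: [-0.1, -0.1, 1.2]
finger_gap: 0.002
gripper_force: 0.0
```

carry_out:
  steps:
    - [0, 0, 0, -20, 10, -40, 1]
    - [0, 0, 0, -20, 10, 0, 1]
    - [0, 0, 0, 0, 0, 0, 1]
    - [0, 0, 0, 0, 0, 0, 1]

```text
clock: 22.32
tcp_pos: [0.5587, -0.1883, 0.1442]
ee_rot: [-0.0, 0.992, 0.129, -0.001]
contact_force: [-0.2, 0.3, -0.2]
finger_gap: 0.004
gripper_force: 0.0
```

```bash
python3 - <<'E'
from h import *
look('pics/w11.png')
d=np.load("pics/w11.png.npy",allow_pickle=True).item()
print(px(d,[.6144,-.2285,.0378]),px(d,[.6444,-.228,.0357]),px(d,[.6144,-.2585,.0387]))
im=d["img"]
# fence edge / stop edge profiles along lines through the disc centre, in world, 0.5 mm steps
for nm,dirv in (("fence",(1,.016)),("stop",(.016,-1)),("open-x",(-1,0)),("open+y",(0,1))):
    o=[]
    for r in np.arange(26,40,.5):
        u,v=px(d,[.6144+dirv[0]*r/1e3,-.2285+dirv[1]*r/1e3,.0378]); c=im[int(round(v)),int(round(u))].astype(int); o.append((r,c.tolist()))
    print(nm,[f"{a:g}:{b[0]},{b[2]}" for a,b in o])
E
```

```text
[185, 0, 230, 61, 3265] [-0.5567 -0.2381  1.2261] 0.00373
[433, 1, 79, 115, 4239] [ 0.6691 -0.2974  0.0206] 0.00596
[301, 87, 87, 87, 5886] [ 0.6143 -0.2281  0.0276] 0.00016
[378, 105, 64, 81, 3165] [ 0.617  -0.2725  0.0232] 0.00346
[ 0.16 -0.1  -0.96] [ 0.5589 -0.1883  0.1441]
(np.float64(344.29954991571606), np.float64(131.55116441804216)) (np.float64(358.18186421432495), np.float64(84.52489610521026)) (np.float64(388.41607092085655), np.float64(143.55385703236652))
fence ['26:191,174', '26.5:192,175', '27:190,173', '27.5:190,173', '28:146,134', '28.5:52,49', '29:57,56', '29.5:87,85', '30:87,85', '30.5:136,133', '31:172,171', '31.5:184,183', '32:187,186', '32.5:187,185', '33:186,184', '33.5:187,185', '34:189,185', '34.5:189,186', '35:187,183', '35.5:187,183', '36:185,182', '36.5:186,182', '37:184,180', '37.5:183,182', '38:181,179', '38.5:181,177', '39:178,176', '39.5:179,176']
stop ['26:189,172', '26.5:191,173', '27:187,170', '27.5:127,117', '28:127,117', '28.5:30,31', '29:67,64', '29.5:67,64', '30:120,116', '30.5:185,182', '31:184,181', '31.5:184,181', '32:188,185', '32.5:191,188'
[... 275 characters left out ...]
75', '28:173,159', '28.5:114,103', '29:85,20', '29.5:85,20', '30:129,0', '30.5:145,1', '31:145,3', '31.5:143,0', '32:146,5', '32.5:146,5', '33:145,2', '33.5:147,4', '34:147,4', '34.5:145,2', '35:147,6', '35.5:146,1', '36:146,1', '36.5:144,0', '37:186,0', '37.5:186,4', '38:216,0', '38.5:217,4', '39:217,4', '39.5:217,2']
open+y ['26:193,175', '26.5:192,174', '27:192,174', '27.5:192,174', '28:192,174', '28.5:126,115', '29:43,41', '29.5:43,41', '30:18,22', '30.5:5,8', '31:36,6', '31.5:36,6', '32:140,2', '32.5:146,3', '33:145,1', '33.5:145,1', '34:145,8', '34.5:181,3', '35:214,2', '35.5:216,0', '36:215,1', '36.5:216,2', '37:217,7', '37.5:217,7', '38:216,6', '38.5:215,0', '39:216,4', '39.5:216,4']
```

The seating looks good: dark rim against the fence edge at 30–30.5 mm and against the stop edge at about 30 mm. The pixels leave a few tenths open at the fence, so I add one gentle diagonal nudge into the corner.

carry_out:
  steps:
    - [0, 0, -0.176, 0, 0, 0, 1]
    - [0, 0, -0.176, 0, 0, 0, 1]
    - [0, 0, -0.175, 0, 0, 0, 1]
    - [0, 0, 0, 11, 15, 20, 1]
    - [0, 0, 0, 0, 0, 30, 1]

```text
clock: 23.0
tcp_pos: [0.5803, -0.1917, 0.0946]
ee_rot: [0.001, 0.924, 0.383, 0.001]
contact_force: [0.5, -0.7, -0.5]
finger_gap: -0.001
gripper_force: 0.0
```

carry_out:
  steps:
    - [0, 0, 0, 0, 0, 25, 1]
    - [0, 0, 0, 0, 0, 13, 1]
    - [0, 0, 0, 0, 0, 1, 1]
    - [0, 0, 0, 0, 0, 0, 1]

```text
clock: 23.5
tcp_pos: [0.5784, -0.1918, 0.0567]
ee_rot: [0.0, 0.924, 0.383, 0.0]
contact_force: [0.2, -0.7, 0.6]
finger_gap: -0.001
gripper_force: 0.0
```

carry_out:
  steps:
    - [0, 0, 0, 0, 2, 1.5, 1]
    - [0, 0, 0, 0, 3, 0, 1]
    - [0, 0, 0, 0, 2, 0, 1]
    - [0, 0, 0, 0, 1, 0, 1]
    - [0, 0, 0, 0, 0, 0, 1]

```text
clock: 24.12
tcp_pos: [0.5834, -0.1975, 0.0546]
ee_rot: [0.0, 0.924, 0.383, 0.0]
contact_force: [-0.8, 0.0, 0.7]
finger_gap: 0.003
gripper_force: 0.0
```

carry_out:
  steps:
    - [0, 0, 0, 0, 0.5, 0, 1]
    - [0, 0, 0, 0, 0.5, 0, 1]
    - [0, 0, 0, 0, 0.5, 0, 1]
    - [0, 0, 0, 0, 0, 0, 1]

```text
clock: 24.62
tcp_pos: [0.5842, -0.1982, 0.0545]
ee_rot: [-0.0, 0.924, 0.383, -0.0]
contact_force: [0.4, 1.2, 0.6]
finger_gap: 0.0
gripper_force: 0.5
```

carry_out:
  steps:
    - [0, 0, 0, 0, 0.5, 0, 1]
    - [0, 0, 0, 0, 0.4, 0, 1]
    - [0, 0, 0, 0, 0, 0, 1]
    - [0, 0, 0, 0, 0, 0, 1]

```text
clock: 25.12
tcp_pos: [0.5845, -0.1985, 0.0544]
ee_rot: [-0.001, 0.924, 0.383, -0.0]
contact_force: [-2.2, 3.6, 1.1]
finger_gap: -0.002
gripper_force: 2.1
```

carry_out:
  steps:
    - [0, 0, 0, -0.2, 0.4, 0, 1]
    - [0, 0, 0, -0.2, 0.4, 0, 1]
    - [0, 0, 0, 0, 0, 0, 1]
    - [0, 0, 0, 0, 0, 0, 1]

```text
clock: 25.62
tcp_pos: [0.5846, -0.1987, 0.0544]
ee_rot: [-0.001, 0.924, 0.383, -0.0]
contact_force: [-2.6, 5.0, 1.3]
finger_gap: 0.0
gripper_force: 3.1
```

carry_out:
  steps:
    - [0, 0, 0, -0.4, 0.5, 0, 1]
    - [0, 0, 0, -0.3, 0.4, 0, 1]
    - [0, 0, 0, 0, 0, 0, 1]
    - [0, 0, 0, 0, 0, 0, 1]

```text
clock: 26.12
tcp_pos: [0.5845, -0.199, 0.0543]
ee_rot: [-0.002, 0.924, 0.383, 0.0]
contact_force: [-2.7, 8.0, 3.1]
finger_gap: -0.0
gripper_force: 4.0
```

carry_out:
  steps:
    - [0, 0, 0, 0, 0, 0, 1]
    - [0, 0, 0, 0, 0, 0, 1]
    - [0, 0, 0, 0, 0, 0, 1]
    - [0, 0, 0, 0, 0, 0, 1]
    - [0, 0, 0, 0, 0, 0, 1]

```text
clock: 26.75
tcp_pos: [0.5845, -0.199, 0.0544]
ee_rot: [-0.002, 0.924, 0.383, 0.0]
contact_force: [-2.4, 7.4, 2.4]
finger_gap: -0.003
gripper_force: 4.0
```

carry_out:
  steps:
    - [0, 0, 0, 0, 0, 0, 1]
    - [0, 0, 0, 0, 0, 0, 1]
    - [0, 0, 0, 0, 0, 0, 1]
    - [0, 0, 0, 0, 0, 0, 1]

```text
clock: 27.25
tcp_pos: [0.5845, -0.199, 0.0543]
ee_rot: [-0.002, 0.924, 0.383, -0.0]
contact_force: [-2.3, 8.0, 2.2]
finger_gap: 0.001
gripper_force: 4.0
```

carry_out:
  steps:
    - [0, 0, 0, 0.3, -1, 0, 1]
    - [0, 0, 0, 0, -3, 0, 1]
    - [0, 0, 0, 0, -10, 0, 1]
    - [0, 0, 0, 0, -15, -20, 1]
    - [0, 0, 0, 0, 0, -40, 1]

```text
clock: 27.88
tcp_pos: [0.5626, -0.1796, 0.1135]
ee_rot: [-0.001, 0.924, 0.383, -0.002]
contact_force: [0.8, -0.8, -0.5]
finger_gap: -0.005
gripper_force: 0.0
```

carry_out:
  steps:
    - [0, 0, 0, 0, 15, -30, 1]
    - [0, 0, 0, 0, 10, 0, 1]
    - [0, 0, 0, 0, 0, 0, 1]
    - [0, 0, 0, 0, 0, 0, 1]

```text
clock: 28.38
tcp_pos: [0.5815, -0.1976, 0.143]
ee_rot: [-0.001, 0.924, 0.383, -0.001]
contact_force: [1.1, -0.8, 0.3]
finger_gap: 0.002
gripper_force: 0.0
```

```bash
python3 - <<'E'
from h import *
look('pics/w12.png')
d=np.load("pics/w12.png.npy",allow_pickle=True).item(); im=d["img"]
for nm,dirv in (("fence",(1,.016)),("stop",(.016,-1))):
    o=[]
    for r in np.arange(26,33,.5):
        u,v=px(d,[.6144+dirv[0]*r/1e3,-.2285+dirv[1]*r/1e3,.0378])
        if 0<=v<383 and 0<=u<511:
            c=im[int(round(v)),int(round(u))]; o.append(f"{r:g}:{c[0]},{c[2]}")
    print(nm,o)
t0=np.load("pics/top0.png.npy",allow_pickle=True).item()["img"].astype(int); t1=save("top","pics/top2.png")["img"].astype(int)
D=(abs(t1-t0).max(2)>50)
print("bunch diff",D[165:225,160:232].sum(), np.argwhere(D[165:225,160:232]).mean(0)+[165,160],"knife",D[180:255,100:132].sum(),"tape",D[138:172,390:426].sum())
E
```

```text
[222, 0, 179, 182, 4792] [ 1.916  -0.1383  1.2677] 0.0045
[254, 0, 166, 167, 3599] [ 0.1885 -0.1997  0.4837] 0.00386
[287, 153, 83, 78, 5095] [ 0.6145 -0.2279  0.0277] 0.00016
[415, 153, 97, 91, 3783] [ 0.6773 -0.296   0.0255] 0.00775
[-0.08  0.04  0.1 ] [ 0.5815 -0.1975  0.143 ]
fence ['26:199,182', '26.5:200,183', '27:200,184', '27.5:199,181', '28:161,148', '28.5:83,77', '29:34,35', '29.5:57,56', '30:97,95', '30.5:174,171', '31:174,171', '31.5:202,199', '32:202,199', '32.5:201,197']
stop ['26:200,182', '26.5:200,182', '27:200,182', '27.5:196,178', '28:149,135', '28.5:54,52', '29:55,53', '29.5:84,83', '30:128,125', '30.5:180,177', '31:195,192', '31.5:195,191', '32:197,192', '32.5:198,195']
bunch diff 408 [206.96078431 197.09313725] knife 0 tape 636
```

The disc is seated, and the only change in the bunch is the empty place where it lay. I check whether the tape difference is just shadow.

```bash
python3 - <<'E'
from h import *
for f in("top0","top1","top2"):
    im=np.load(f"pics/{f}.png.npy",allow_pickle=True).item()["img"][130:180,380:432]
    h=cv2.cvtColor(im,cv2.COLOR_RGB2HSV); m=((h[...,1]<160)&(h[...,0]<40)&(h[...,1]>40)).astype(np.uint8)
    n,l,st,c=cv2.connectedComponentsWithStats(m); k=1+np.argmax(st[1:,4]); print(f,st[k],c[k],im.mean((0,1)), im.reshape(-1,3)[l.ravel()==k].mean(0))
E
```

```text
top0 [ 13  11  32  31 498] [28.31526104 25.60441767] [141.63076923  96.14846154  45.88615385] [128.61646586 108.30321285  73.29116466]
top1 [ 13  11  32  31 498] [28.39156627 25.49799197] [156.87269231 106.63038462  51.32807692] [143.19477912 120.72891566  81.69277108]
top2 [   0    0   52   50 2298] [24.60835509 26.73281114] [95.34769231 91.00884615 65.10576923] [89.61009574 89.36031332 65.19582245]
```

```bash
python3 -c "
from h import *
print(workorder.job_done())"
```

```text
the job is handed in; nothing more can be done
None
```

The disc is out of the bunch and pressed home at about 8 N for over a second, touching fence and stop as far as the camera can tell (within half a millimetre); the other blanks and the knife did not move, the arm hid the tape in the last picture but never came near it, and the job is handed in at about 28 s.

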